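# Switch on the circuit under the red guard

### The job

Switch on the toggle under the red guard gently and without pinching anything: with the outside of a finger, raise the red guard by its lip to about 30 degrees or more while the toggle is still off, keep the guard leaning on the finger and push the toggle all the way over, away from the front of the box, then draw the finger out so that the guard drops fully shut. Leave the switch under the yellow guard and all loose things alone.

Things in the scene. Friction and masses are not known exactly. Their poses are not given: they have to be found in the camera images.
- red_box: grey switch box with the red guard, bolted down: housing 84 wide (y), 45 mm high from x = -55 to +23, lower behind, on a 130 x 96 x 5 mm flange. Origin: centre of its underside, z up; its front (green lamp, guard lip) faces its own -x, roughly to the robot. In its frame the guard's hinge axis runs along y at x = +30, z = 44 mm; the toggle's pivot is at x = +17, y = 0, z = 46 mm
- red_guard (a joint): red guard, 64 mm wide in y (58 clear between cheeks), open in front, top plate underside at box z = 79 mm, cheeks down to z = 60; 0 = shut, grows as the lip swings up and back to box +x, stop 1.4 rad. About 60 g and a light spring (about 1 N at the lip in all): never stays up, drops shut when let go. It can lean on the finger that raised it while the tip reaches the toggle
- red_lip (a point): middle of the rolled outer edge of the red guard's lip; moves with the guard; shut, it is at box x = -19, y = 0, z = 82.5 mm, that is 49 mm in front of and 38.5 mm above the hinge axis. The edge has radius 2.2 mm
- red_toggle (a joint): steel bat toggle under the red guard: 0 = off (leans 0.38 rad to box -x), 0.76 = on (leans 0.38 rad to box +x). Pivot to centre of 9 mm ball end 26 mm, shaft 7 mm thick; ball centre at box z = 70 mm, x = +7 when off, +27 when on. Friction about 0.03 N m: stays where it is left
- red_bat_tip (a point): centre of the ball end of the toggle under the red guard; moves with the toggle
- yellow_box: grey switch box with the yellow guard, bolted down: housing 84 wide (y), 45 mm high from x = -55 to +23, lower behind, on a 130 x 96 x 5 mm flange. Origin: centre of its underside, z up; its front (green lamp, guard lip) faces its own -x, roughly to the robot. In its frame the guard's hinge axis runs along y at x = +30, z = 44 mm; the toggle's pivot is at x = +17, y = 0, z = 46 mm
- yellow_guard (a joint): yellow guard, 64 mm wide in y (58 clear between cheeks), open in front, top plate underside at box z = 79 mm, cheeks down to z = 60; 0 = shut, grows as the lip swings up and back to box +x, stop 1.4 rad. About 60 g and a light spring (about 1 N at the lip in all): never stays up, drops shut when let go. It can lean on the finger that raised it while the tip reaches the toggle
- yellow_lip (a point): middle of the rolled outer edge of the yellow guard's lip; moves with the guard; shut, it is at box x = -19, y = 0, z = 82.5 mm, that is 49 mm in front of and 38.5 mm above the hinge axis. The edge has radius 2.2 mm
- yellow_toggle (a joint): steel bat toggle under the yellow guard: 0 = off (leans 0.38 rad to box -x), 0.76 = on (leans 0.38 rad to box +x). Pivot to centre of 9 mm ball end 26 mm, shaft 7 mm thick; ball centre at box z = 70 mm, x = +7 when off, +27 when on. Friction about 0.03 N m: stays where it is left
- yellow_bat_tip (a point): centre of the ball end of the toggle under the yellow guard; moves with the toggle
- amber_bottle: brown reagent bottle with blue cap, 52 x 52 x 125 mm, loose bystander; origin at the centre of its underside
- timer: white lab timer lying flat, 66 x 58 x 19 mm, loose bystander; origin at the centre of its underside
- dish: closed round petri dish, 84 mm wide, 16 mm high, loose bystander; origin at the centre of its underside
- jar: white jar with wide blue cap, 63 mm wide, 53 mm high, loose bystander; origin at the centre of its underside

How it is judged:
By the outcome, as a careful person would: the job done as asked, in the order asked, and still so for the second after the job is handed in, with the robot touching nothing.
It also fails if it takes over 35 s, if anything falls off the work surface, if the arm or the gripper's body presses on something with over 40 N, if the wrist force passes 120 N, or if a joint passes its speed limit or range.

### The arm

A 6-joint arm with a two-finger parallel gripper is mounted at the origin on a cart in front of the work surface, level with it; the furniture and walls round the work are solid. World frame = base frame: x ahead of the robot, y to its left, z up, the work surface at z = 0. Lengths are in m, angles in rad, forces in N, time in s.
With the tool pointing down it reaches from about 0.425 to 0.95 m from the base axis. Payload 3.5 kg.
Tool frame: the origin (TCP) lies at the very end of the fingers, on their centre line; the grasp point (between the pads) lies 19 mm behind it (ctrl.grip_point_offset is the distance from the TCP to the grasp point, in m); z points along the fingers, y is the line along which they close (so a half turn about z gives the same grasp; the last joint's range is limited). The gripper opens to 85 mm and grips with 20 to 120 N. Pads are 22 mm wide; open, the fingers measure 114 mm over their backs; the gripper's body (76 mm by 85 mm) begins 54 mm behind the grasp point. The pads swing forward as they close: fully open they stand 13 mm farther back than shut.
Start: joints at [-1.34, 0.286, 1.577, -0, 1.279, -0.15], TCP at [0.251, -0.627, 0.231] pointing down, gripper open.
Joint ranges: [-2.77, 2.77], [-0.9, 2.22], [0.21, 2.48], [-1.53, 4.67], [0.24, 2.81], [-2.84, 2.84]. Speed limits (rad/s): [2.79, 2.79, 3.14, 3.14, 3.14, 3.14].

### API

Orientations are given as a unit quaternion [x, y, z, w].
In Python, from plant import ctrl gives the robot as it stands. The module is installed in compiled form; this text tells all that it offers.
- The arm moves only by the shell command python3 -m pendant 'ROWS' [OPENING] [FORCE]. ROWS is JSON, a list of rows, each an object of numbers: "dx", "dy", "dz": the shift along the tool's x, y, z in cm; "twist": the turn about the tool's z in degrees. A call has 1 to 10 rows; each row is the pose to reach, as a shift and turn from the pose commanded when the call began, along the tool's axes at that moment; what a row does not reach only later rows make up. A row lasts 1/8 s, in which the tool goes at most 62.5 mm and 10.7 degrees, less where a joint would pass 70% of its speed; a pose out of reach is approached as far as the arm can. A call with a gripper value outside its range is refused whole. OPENING is the opening in per cent of the stroke, from 0 (shut) to 100 (fully open), set as the call begins (- or left out, the last holds). The fingers move at their own pace and stop on an object; FORCE is the grip in N (left out, the last holds). Time passes only in rows, so rows that repeat a pose let the fingers close. It gives the time, the measured TCP pose, the force, the opening and the grip force at its end, in the units of the state.
- ctrl.get_state(): the state, without advancing time (a new reading comes with each control period).
- ctrl.read_camera(name): name is "scene" or "top" or "wrist"; returns a dict with "img" (420x560x3 uint8, red, green, blue), "depth" (420x560 float32, m along the optical axis (not along the pixel's ray), 0 where there is no reading), "camera_matrix" (3x3 intrinsics, pixels), "xyz" and "rotation" of the camera in the world; the wrist camera has in their place "tool_from_camera" (4x4, takes a point from camera to tool coordinates, whose origin is the TCP and whose axes are the flange's). Camera axes: x right, y up, looking along -z (the intrinsics and any distortion apply to the point x, -y, -z); pixel columns grow to the right and rows downward; lengths in m; the calibration is good to about 2 mm. A picture is of the moment at which its call begins: read the wrist's pose just before it.
- ctrl.sign_off(): hands the job in; it is judged then, once.
The state is a dict: "time": time; "qpos": joint angles; "dq": joint speeds; "joint_efforts": joint torques, N m; "eef_pos": TCP position; "tcp_rot": TCP orientation; "contact_force": force on the tool from outside, world axes, zero at the start; "wrist_torque": the same for the moment, N m; "opening": opening from 0.0 (shut) to 1.0 (fully open); "finger_force": force on a finger pad.
Only numpy, scipy, OpenCV 4.12 (cv2) and the standard library are available. Lean on these libraries where they do the work, as an engineer would, in place of code of your own. Each camera call takes 0.05 s, during which the arm holds its last target. There are 200 camera calls.

## Working session

There is one attempt and no reset: what is moved stays moved. The work goes in short steps, Python scripts to look and compute and a shell command to move; the robot and the scene stay as the last step left them, time stands still between calls to the robot, and variables do not carry over. Pictures are saved under pics/ and viewed, at most 10 in all, crops included, and the job is handed in when it is done.

```bash
mkdir -p pics
cat > h.py <<'E'
import numpy as np, cv2
from plant import ctrl
from scipy.spatial.transform import Rotation as R
def cam(n):
    s=ctrl.get_state(); c=ctrl.read_camera(n)
    if n=="wrist":
        T=np.eye(4);T[:3,:3]=R.from_quat(s["tcp_rot"]).as_matrix();T[:3,3]=s["eef_pos"]
        c["T"]=T@np.array(c["tool_from_camera"])
    else:
        T=np.eye(4);r=np.array(c["rotation"])
        T[:3,:3]=r if r.shape==(3,3) else R.from_quat(r).as_matrix();T[:3,3]=c["xyz"];c["T"]=T
    return c
def cloud(c):
    K=np.array(c["camera_matrix"]);d=c["depth"];v,u=np.mgrid[:d.shape[0],:d.shape[1]]
    p=np.stack([(u-K[0,2])/K[0,0]*d,-(v-K[1,2])/K[1,1]*d,-d],-1)
    return p@c["T"][:3,:3].T+c["T"][:3,3]
def save(c,f): cv2.imwrite("pics/"+f,c["img"][:,:,::-1])
E
python3 - <<'E'
from h import *
s=ctrl.get_state();print(s)
for n in("scene","top"):
    c=cam(n);save(c,n+"0.png");print(n,{k:v for k,v in c.items() if k not in("img","depth","T")})
    P=cloud(c);h=cv2.cvtColor(c["img"],cv2.COLOR_RGB2HSV)
    for nm,lo,hi in(("red",0,8),("yel",22,32)):
        m=(h[...,0]>=lo)&(h[...,0]<=hi)&(h[...,1]>150)&(h[...,2]>80)&(c["depth"]>0)
        q=P[m];print(nm,m.sum(),np.argwhere(m).mean(0),np.percentile(q,[2,50,98],axis=0) if len(q) else 0)
E
```

```text
{'time': 0.0, 'qpos': array([-1.34000020e+00,  2.87193672e-01,  1.57819350e+00,  1.93728677e-05,
        1.27862038e+00, -1.49990081e-01]), 'dq': array([-0.0009527 ,  0.00059255, -0.00050774, -0.00016123,  0.00098887,
       -0.00223793]), 'joint_efforts': array([ 1.44827292e-03, -4.05978084e+01, -2.92624658e+01, -7.41857025e-05,
        5.82492503e-03, -4.45550796e-06]), 'eef_pos': array([ 0.25074741, -0.62597806,  0.22991959]), 'tcp_rot': array([ 9.81929733e-01,  1.89242021e-01, -3.95063510e-05, -1.20683834e-03]), 'contact_force': array([-0.5210617 , -0.13315918, -0.10242937]), 'wrist_torque': array([-0.00924502, -0.03813257,  0.05648307]), 'finger_force': 0.0, 'opening': 1.0018788923119604}
scene {'camera_matrix': array([[402.58394781,   0.        , 277.2503215 ],
       [  0.        , 402.58394781, 211.16561693],
       [  0.        ,   0.        ,   1.        ]]), 'xyz': array([-0.0888358 ,  0.70276775,  0.55320738]), 'rotation': array([-0.17857388,  0.49248838,  0.79201257, -0.31350065])}
red 465 [226.10752688 248.18064516] [[ 0.4983098  -0.56706595  0.00097292]
 [ 0.53125703  0.12263547  0.08253163]
 [ 0.67124149  0.1448346   0.08558495]]
yel 100 [197.44 294.03] [[ 0.54116211 -0.14442866  0.04862432]
 [ 0.56560131 -0.10398523  0.07330908]
 [ 0.58853244 -0.09967477  0.08521024]]
top {'camera_matrix': array([[414.30948028,   0.        , 278.33743098],
       [  0.        , 414.30948028, 207.11134217],
       [  0.        ,   0.        ,   1.        ]]), 'xyz': array([0.06777821, 0.08699965, 1.20932057]), 'rotation': array([-0.13793874,  0.16165062,  0.74448351, -0.63291886])}
red 425 [229.45882353 241.12235294] [[ 0.34210879  0.08012274 -0.00091918]
 [ 0.52884695  0.11260029  0.08084566]
 [ 0.59482827  0.47056532  0.08563393]]
yel 55 [209.89090909 322.65454545] [[ 0.53868973 -0.15800467  0.04166303]
 [ 0.54543683 -0.12403665  0.08099684]
 [ 0.56511793 -0.10238061  0.08554963]]
```

View pics/scene0.png

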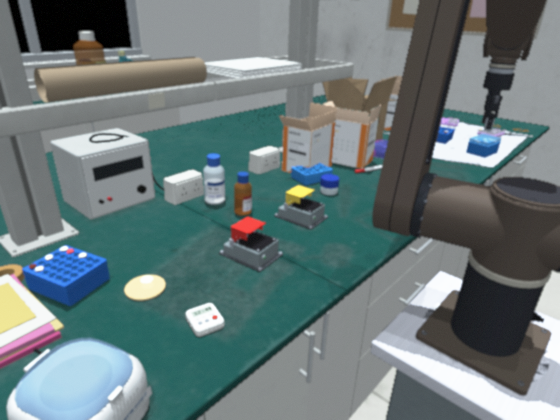

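View pics/top0.png

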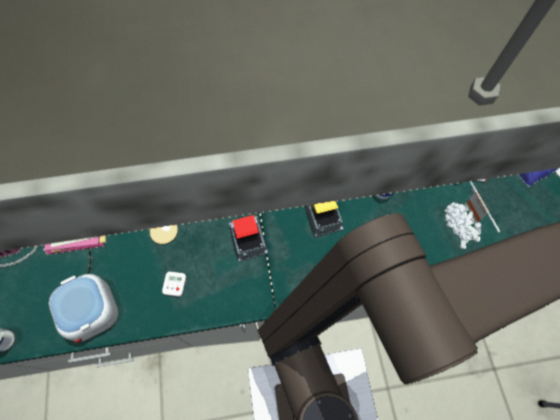

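The scene view shows the red guard at about (248,228) px, the yellow one at (299,195), and an amber bottle at (243,195) behind and to the right of the red box. A beam runs over the back of the bench. The top view has the red guard at (246,227). Next I'll check the overhead structure and the box yaw.

Run:
```python
from h import *
for n in("scene","top"):
    c=cam(n);P=cloud(c);ok=c["depth"]>0
    m=ok&(P[...,2]>.15)&(P[...,0]>.42)&(P[...,0]<1.2)&(abs(P[...,1]-.0)<.6)
    q=P[m];print(n,len(q))
    for y in np.arange(-.6,.6,.2):
        k=q[(q[:,1]>=y)&(q[:,1]<y+.2)]
        if len(k): print(round(y,1),k.min(0),k.max(0))
    h=cv2.cvtColor(c["img"],cv2.COLOR_RGB2HSV)
    m=(h[...,0]<=8)&(h[...,1]>150)&(h[...,2]>80)&ok&(P[...,2]>.077)&(P[...,2]<.1)&(np.abs(P[...,1]-.115)<.08)&(abs(P[...,0]-.53)<.08)
    q=P[m];print(len(q),cv2.minAreaRect((q[:,:2]*1000).astype(np.float32)))
```

```text
scene 25358
-0.6 [ 0.51341555 -0.59995271  0.15002747] [ 1.1421664  -0.40009612  0.58042298]
-0.4 [ 0.73171057 -0.39980721  0.15004762] [ 1.13342098 -0.20002086  0.37833895]
-0.2 [ 0.802765   -0.19992132  0.15007931] [ 1.04780061e+00 -9.22884928e-05  4.24628658e-01]
0.0 [7.88656848e-01 1.00922137e-05 1.50011458e-01] [1.13772561 0.19999952 0.48309977]
0.2 [0.8055806  0.20012994 0.15003671] [1.13961874 0.39999712 0.55269674]
0.4 [0.80535625 0.40000536 0.15001904] [0.97218893 0.497596   0.54505908]
329 ((527.8809204101562, 109.87841796875), (58.56236267089844, 67.59214782714844), 7.572099685668945)
top 83
-0.6 [ 0.42005978 -0.56164111  0.15033931] [ 0.51922275 -0.52822445  0.18893281]
368 ((529.483154296875, 110.83491516113281), (57.825279235839844, 63.82402420043945), 7.478453636169434)
```

```bash
python3 -m pendant '[{"dx":3.9,"dy":-4.1},{"dx":7.9,"dy":-8.3},{"dx":11.8,"dy":-12.4},{"dx":15.8,"dy":-16.6},{"dx":19.7,"dy":-20.7},{"dx":23.7,"dy":-24.9},{"dx":27.6,"dy":-29},{"dx":31.6,"dy":-33.2},{"dx":31.6,"dy":-33.2}]' 0 40
```

```text
$[0]: bad value
```

```bash
python3 -m pendant '[{"dx":3.9,"dy":-4.1,"dz":0,"twist":0},{"dx":7.9,"dy":-8.3,"dz":0,"twist":0},{"dx":11.8,"dy":-12.4,"dz":0,"twist":0},{"dx":15.8,"dy":-16.6,"dz":0,"twist":0},{"dx":19.7,"dy":-20.7,"dz":0,"twist":0},{"dx":23.7,"dy":-24.9,"dz":0,"twist":0},{"dx":27.6,"dy":-29,"dz":0,"twist":0},{"dx":31.6,"dy":-33.2,"dz":0,"twist":0},{"dx":31.6,"dy":-33.2,"dz":0,"twist":0}]' 0 40
```

```text
time: 1.32
eef_pos: [0.4216, -0.1978, 0.2312]
tcp_rot: [0.981, 0.192, 0.0, -0.0]
contact_force: [-0.2, -0.6, 0.5]
opening: 0.003
finger_force: 0.0
```

```bash
python3 -m pendant '[{"dx":2.8,"dy":-5.3,"dz":0,"twist":3},{"dx":5.6,"dy":-10.6,"dz":0,"twist":6},{"dx":8.4,"dy":-15.9,"dz":0,"twist":9},{"dx":11.2,"dy":-21.2,"dz":0,"twist":12},{"dx":14,"dy":-26.5,"dz":0,"twist":14.5},{"dx":14,"dy":-26.5,"dz":0,"twist":14.5},{"dx":14,"dy":-26.5,"dz":0,"twist":14.5}]'
cat > m.py <<'E'
from h import *
import sys
c=cam("wrist");save(c,sys.argv[1]);print(c["T"][:3,3],ctrl.get_state()["eef_pos"])
P=cloud(c);h=cv2.cvtColor(c["img"],cv2.COLOR_RGB2HSV)
red=((h[...,0]<=8)|(h[...,0]>172))&(h[...,1]>150)&(h[...,2]>60)&(c["depth"]>0)
m=red&(P[...,2]>.076)&(P[...,2]<.09)
q=P[m];print("top",len(q),np.median(q[:,2]),cv2.minAreaRect((q[:,:2]*1000).astype(np.float32)),np.percentile(q,[1,99],axis=0))
a=red&(P[...,2]>.02);print("px",np.argwhere(a).min(0),np.argwhere(a).max(0))
n=(abs(P[...,2]-.045)<.004)&(abs(P[...,0]-.51)<.1)&(abs(P[...,1]-.11)<.07)&~red
q=P[n];print("housing",len(q),cv2.minAreaRect((q[:,:2]*1000).astype(np.float32)),np.percentile(q,[1,99],axis=0))
E
python3 m.py w1.png
```

```text
time: 2.2
eef_pos: [0.4525, 0.0963, 0.2311]
tcp_rot: [0.998, 0.064, -0.0, 0.0]
contact_force: [0.1, 0.3, -0.4]
opening: -0.003
finger_force: 0.0
[0.53579516 0.10713733 0.3738286 ] [0.45255634 0.09576344 0.23115513]
top 4136 0.08237823712701225 ((529.77587890625, 110.64044952392578), (56.576332092285156, 63.54507827758789), 7.416905879974365) [[0.50095273 0.0787729  0.08059552]
 [0.55915847 0.14249862 0.08551065]]
px [84 85] [205 305]
housing 2307 ((512.9990844726562, 108.71781158447266), (90.59442901611328, 84.31988525390625), 6.565965175628662) [[0.46656991 0.06480318 0.0420263 ]
 [0.54994408 0.1514703  0.04838194]]
```

View pics/w1.png

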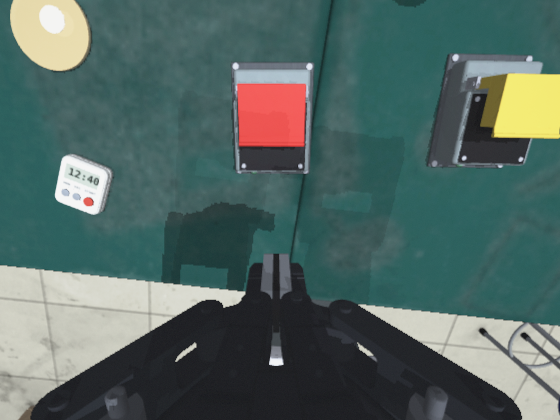

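The wrist view shows the red guard at columns 237–306, rows 83–147, with its lip towards the fingers at (277,260). Rays and depth put the box origin at about (0.5227, 0.1097) with yaw 7.4°. The guard top and the housing front agree with this. The tool is aligned, so I'll lower it in front of the lip.

```bash
python3 -m pendant '[{"dx":0,"dy":-0.1,"dz":5,"twist":0},{"dx":0,"dy":-0.3,"dz":10,"twist":0},{"dx":0,"dy":-0.45,"dz":14,"twist":0},{"dx":0,"dy":-0.45,"dz":16,"twist":0},{"dx":1,"dy":-0.45,"dz":16,"twist":0},{"dx":2,"dy":-0.45,"dz":16,"twist":0},{"dx":2.8,"dy":-0.45,"dz":16,"twist":0},{"dx":2.8,"dy":-0.45,"dz":16,"twist":0}]'
cat > b.py <<'E'
from h import *
s=ctrl.get_state();a=np.radians(7.4);O=np.array([.5227,.1097,0])
Rb=np.array([[np.cos(a),np.sin(a),0],[-np.sin(a),np.cos(a),0],[0,0,1]])
print("tcp in box mm",(Rb@(s["eef_pos"]-O)*1e3).round(1),"F",(Rb@s["contact_force"]).round(1),"t",s["time"])
c=cam("wrist");P=((cloud(c)-O)@Rb.T)*1e3
h=cv2.cvtColor(c["img"],cv2.COLOR_RGB2HSV)
red=((h[...,0]<=8)|(h[...,0]>172))&(h[...,1]>150)&(h[...,2]>50)&(c["depth"]>0)&(abs(P[...,0])<70)&(abs(P[...,1])<45)&(P[...,2]>40)
q=P[red];print(len(q))
k=q[np.abs(q[:,1])<25]
for z in (k[np.argsort(k[:,2])[-60:]].mean(0),k[np.argsort(k[:,0])[:60]].mean(0)): print("top/front red",z.round(1),"ang",round(141.8-np.degrees(np.arctan2(z[2]-44,z[0]-30)),1))
gr=(abs(P[...,1])<14)&(P[...,0]<0)&(P[...,0]>-70)&(P[...,2]>55)&(P[...,2]<110)&~red&(c["depth"]>0)
g=P[gr];print("finger front by height",[(z,round(float(np.percentile(g[abs(g[:,2]-z)<4][:,0],95)),1)) for z in range(64,110,8) if (abs(g[:,2]-z)<4).sum()>10])
import sys
if len(sys.argv)>1: save(c,sys.argv[1])
E
python3 b.py w2.png
```

```text
time: 3.25
eef_pos: [0.4812, 0.105, 0.0726]
tcp_rot: [0.998, 0.064, 0.001, 0.0]
contact_force: [0.0, -0.5, -0.0]
opening: -0.005
finger_force: 0.0
tcp in box mm [-41.7   0.7  72.6] F [-0.  -0.5 -0. ] t 3.25
15982
top/front red [-18.4   1.3  85.8] ang 2.6
top/front red [-20.5  -0.4  84.1] ang 0.2
finger front by height [(80, -29.9), (88, -29.9), (96, -29.9), (104, -29.9)]
```

View pics/w2.png

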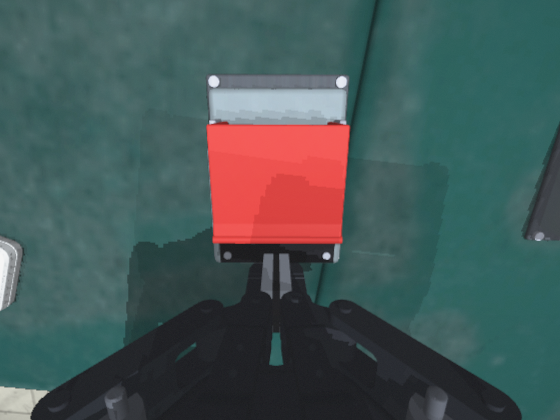

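The wrist view has the closed fingers at (277,255), centred just in front of the red lip (row 240). The finger face is at box x −30 mm and the guard is shut. I'll push gently.

```bash
python3 -m pendant '[{"dx":0.5,"dy":0,"dz":0,"twist":0},{"dx":0.9,"dy":0,"dz":0,"twist":0},{"dx":1.2,"dy":0,"dz":0,"twist":0},{"dx":1.5,"dy":0,"dz":0,"twist":0},{"dx":1.8,"dy":0,"dz":-0.1,"twist":0},{"dx":2.1,"dy":0,"dz":-0.3,"twist":0},{"dx":2.3,"dy":0,"dz":-0.5,"twist":0},{"dx":2.3,"dy":0,"dz":-0.8,"twist":0},{"dx":2.3,"dy":0,"dz":-0.8,"twist":0}]'
python3 b.py w3.png
```

```text
time: 4.42
eef_pos: [0.5026, 0.1081, 0.0796]
tcp_rot: [0.998, 0.064, 0.0, -0.0]
contact_force: [-0.9, 0.0, 1.1]
opening: -0.002
finger_force: 0.6
tcp in box mm [-20.1   1.   79.6] F [-0.9  0.1  1.1] t 4.425
14870
top/front red [-5.8 -0.4 97.6] ang 18.1
top/front red [-7.6 -1.9 96.3] ang 16.1
finger front by height [(88, -12.1), (96, -8.0), (104, -8.2)]
```

```bash
python3 -m pendant '[{"dx":0.3,"dy":0,"dz":-0.2,"twist":0},{"dx":0.7,"dy":0,"dz":-0.2,"twist":0},{"dx":1.1,"dy":0,"dz":-0.2,"twist":0},{"dx":1.5,"dy":0,"dz":-0.2,"twist":0},{"dx":1.9,"dy":0,"dz":-0.2,"twist":0},{"dx":2.1,"dy":0,"dz":-0.2,"twist":0},{"dx":2.1,"dy":0,"dz":-0.2,"twist":0}]'
python3 b.py w4.png
```

```text
time: 5.35
eef_pos: [0.5234, 0.1107, 0.0813]
tcp_rot: [0.998, 0.064, 0.0, 0.0]
contact_force: [-0.8, -0.1, 0.3]
opening: -0.002
finger_force: 0.2
tcp in box mm [ 0.8  0.9 81.3] F [-0.8  0.   0.3] t 5.35
13853
top/front red [ 15.3   2.  107.6] ang 38.8
top/front red [ 13.2   0.4 106.2] ang 36.7
finger front by height []
```

View pics/w4.png

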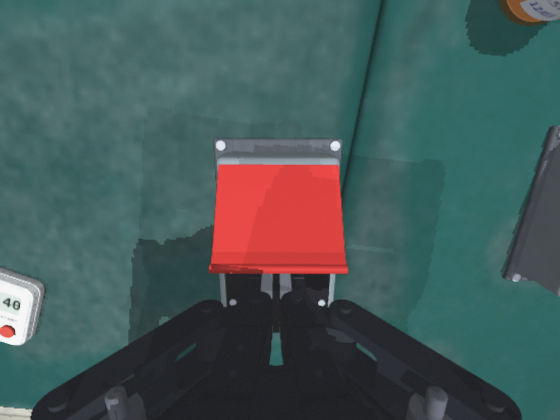

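The view shows the guard's lip edge at row 270, raised to about 37° and leaning on the fingers, with the toggle untouched. Next I'll back off a little and lower the tip in front of the toggle.

```bash
python3 -m pendant '[{"dx":-0.4,"dy":0.1,"dz":0,"twist":0},{"dx":-0.9,"dy":0.1,"dz":0,"twist":0},{"dx":-1.3,"dy":0.1,"dz":0,"twist":0},{"dx":-1.3,"dy":0.1,"dz":0,"twist":0},{"dx":-1.3,"dy":0.1,"dz":0.5,"twist":0},{"dx":-1.3,"dy":0.1,"dz":1.1,"twist":0},{"dx":-1.3,"dy":0.1,"dz":1.7,"twist":0},{"dx":-1.3,"dy":0.1,"dz":1.7,"twist":0}]'
python3 b.py
```

```text
time: 6.4
eef_pos: [0.5098, 0.1081, 0.0633]
tcp_rot: [0.998, 0.064, -0.001, -0.0]
contact_force: [0.4, 0.6, 0.0]
opening: -0.001
finger_force: 0.2
tcp in box mm [-13.    0.1  63.3] F [0.4 0.5 0. ] t 6.4
18937
top/front red [  1.5  -0.3 102.2] ang 25.7
top/front red [ -0.4  -9.1 100.9] ang 23.7
finger front by height [(96, -1.7), (104, -0.2)]
```

```bash
python3 -m pendant '[{"dx":0.3,"dy":0,"dz":0,"twist":0},{"dx":0.6,"dy":0,"dz":0,"twist":0},{"dx":0.9,"dy":0,"dz":0,"twist":0},{"dx":1.2,"dy":0,"dz":0,"twist":0},{"dx":1.5,"dy":0,"dz":0,"twist":0},{"dx":1.8,"dy":0,"dz":0,"twist":0},{"dx":2.1,"dy":0,"dz":0,"twist":0},{"dx":2.3,"dy":0,"dz":0,"twist":0},{"dx":2.3,"dy":0,"dz":0,"twist":0}]'
python3 b.py
```

```text
time: 7.58
eef_pos: [0.5331, 0.111, 0.0639]
tcp_rot: [0.998, 0.064, -0.0, -0.0]
contact_force: [-1.0, -0.2, 0.1]
opening: 0.004
finger_force: 0.4
tcp in box mm [10.5 -0.1 63.9] F [-1.  -0.1  0.1] t 7.575
16362
top/front red [ 27.8   3.3 109.5] ang 49.9
top/front red [ 25.5  -0.6 107.9] ang 47.7
finger front by height []
```

```bash
python3 -m pendant '[{"dx":0.1,"dy":0,"dz":0,"twist":0},{"dx":0.1,"dy":0,"dz":0,"twist":0},{"dx":0.1,"dy":0,"dz":0,"twist":0}]'; python3 -m pendant '[{"dx":0.1,"dy":0,"dz":0,"twist":0},{"dx":0.1,"dy":0,"dz":0,"twist":0},{"dx":0.1,"dy":0,"dz":0,"twist":0}]'
```

```text
time: 8.0
eef_pos: [0.5334, 0.1111, 0.0639]
tcp_rot: [0.998, 0.064, -0.001, 0.0]
contact_force: [-4.4, -1.4, 0.7]
opening: -0.003
finger_force: 1.8
time: 8.38
eef_pos: [0.5336, 0.1111, 0.0638]
tcp_rot: [0.998, 0.064, -0.002, 0.0]
contact_force: [-6.8, -1.7, 2.9]
opening: -0.001
finger_force: 3.3
```

The force climbs to about 7 N with almost no further travel, just where the toggle's stop should be. I'll draw straight back out.

```bash
python3 -m pendant '[{"dx":-0.5,"dy":0,"dz":0,"twist":0},{"dx":-1.1,"dy":0,"dz":0,"twist":0},{"dx":-1.8,"dy":0,"dz":0,"twist":0},{"dx":-2.5,"dy":0,"dz":0,"twist":0},{"dx":-3.2,"dy":0,"dz":0,"twist":0},{"dx":-4,"dy":0,"dz":0,"twist":0},{"dx":-5,"dy":0,"dz":0,"twist":0},{"dx":-6.5,"dy":0,"dz":0,"twist":0},{"dx":-8,"dy":0,"dz":0,"twist":0},{"dx":-8,"dy":0,"dz":0,"twist":0}]'
python3 b.py w5.png
python3 - <<'E'
from h import *
c=cam("scene");i=c["img"][195:285,200:300,::-1];cv2.imwrite("pics/s5.png",cv2.resize(i,None,fx=6,fy=6,interpolation=cv2.INTER_CUBIC))
E
```

```text
time: 9.62
eef_pos: [0.4544, 0.1011, 0.064]
tcp_rot: [0.998, 0.064, -0.0, -0.0]
contact_force: [-0.7, 0.2, -0.2]
opening: 0.0
finger_force: 0.0
tcp in box mm [-68.9   0.2  64. ] F [-0.7  0.3 -0.2] t 9.625
21949
top/front red [-18.6   1.2  85.8] ang 2.5
top/front red [-20.7 -11.1  84.1] ang 0.1
finger front by height [(72, -57.0), (80, -56.8), (88, -56.7), (96, -56.8), (104, -55.2)]
```

View pics/s5.png

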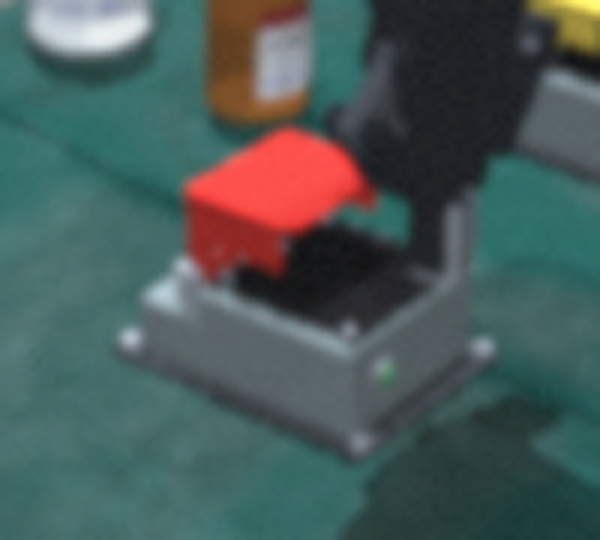

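The scene crop shows the red guard fully shut (top at about (270,170)), the fingers clear of the box and the lamp at (385,370). The toggle stop came at finger face x ≈ 22.5 mm, exactly where "on" belongs. I'll raise clear and hand in.

```bash
python3 -m pendant '[{"dx":0,"dy":0,"dz":-4,"twist":0},{"dx":0,"dy":0,"dz":-9,"twist":0},{"dx":0,"dy":0,"dz":-13,"twist":0},{"dx":0,"dy":0,"dz":-13,"twist":0},{"dx":0,"dy":0,"dz":-13,"twist":0}]'
python3 - <<'E'
from h import *
a=cv2.imread("pics/scene0.png");c=cam("scene")["img"][:,:,::-1]
y,x=195+370//6,200+385//6
for i in(a,c): print(i[y-2:y+3,x-2:x+3].reshape(-1,3)[12], i[y-2:y+3,x-2:x+3,1].max())
print(ctrl.sign_off())
E
```

```text
time: 10.35
eef_pos: [0.4557, 0.1011, 0.1937]
tcp_rot: [0.998, 0.064, -0.0, -0.0]
contact_force: [-0.2, -0.8, -0.4]
opening: -0.002
finger_force: 0.0
[133 141 113] 148
[137 147 116] 152
the job is handed in; nothing more can be done
None
```

I raised the red guard to about 37° with the toggle still off, pushed the toggle to its stop with the guard leaning on the finger, drew out so the guard dropped shut, and handed the job in at about 10.4 s. The guard hides the toggle, so "on" is inferred from the stop felt at about 7 N, at the expected place; nothing else was touched.

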